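Clear the spilled sandalwood chunks into the incense box and shut it

TASK

Three sandalwood chunks have spilled over the top of the bookcase, one of them up on the cork yoga block. Clear all three into the open incense box, then close its lid fully without slamming it. Leave the ceramic cat, the pump dispenser and the massage ball standing where they are.

Things in the scene. Friction and masses are not known exactly. Their poses are not given: they have to be found in the camera images.
- incense_box: Open sandalwood box fixed to the bookcase top, 130 (own x) x 180 (own y) x 60 mm high outside, walls and floor 5 mm thick. Origin at the centre of its underside; +x points to its hinged rim (away from the robot, give or take its yaw), z up. Its position and yaw vary; it may stand left or right.
- incense_box_in (a point): Centre of the box's inner floor, 5 mm above its underside; axes as the box. The inside is 120 (x) x 170 (y) x 55 mm deep.
- box_lid (a joint): Angle of the box's lid: 0 shut, about 1.57 upright, 1.9 fully open leaning back from the robot. The hinge is stiff: the lid stays at any angle it is left at and must be pushed all the way down.
- lid_hinge (a point): Middle of the lid's hinge line, on the lid's underside at the box's +x rim, 65 mm in box x from the box's origin and 60.5 mm above its underside. The line runs along the box's y. The axes turn with the lid: the lid reaches from here along its own -x.
- lid_edge (a point): Middle of the lid's free edge, at half its thickness. The lid is a plain wooden plate 142 mm from hinge to free edge, 180 mm wide and 8 mm thick, with no knob; shut, it overhangs the front wall by 12 mm. When open its outer (upper) face looks away from the robot.
- chunk_a: Split sandalwood chunk, 46 (own x) x 24 (own y) x 24 mm high, the upper part stepped back (32 mm long); grip it across its y. Origin at the centre of its flat underside, z up. Lies on the bookcase top.
- chunk_b: Split sandalwood chunk, 38 (own x) x 28 (own y) x 26 mm high, upper part 28 mm long; grip it across its y. Origin at the centre of its flat underside. Lies on the bookcase top.
- chunk_c: Split sandalwood chunk, 42 (own x) x 22 (own y) x 22 mm high, upper part 30 mm long; grip it across its y. Origin at the centre of its flat underside. Lies on top of the cork yoga block.
- yoga_block: Cork yoga block lying flat, fixed, 230 (own x) x 150 (own y) x 75 mm high. Origin at the centre of its underside.
- cat: White ceramic figurine of a seated cat, 80 mm across, 130 mm tall, loose. Origin at the centre of its underside.
- pump: Empty stainless steel pump dispenser, 68 mm across, 172 mm tall with its spout, loose. Origin at the centre of its underside.
- massage_ball: Dark 64 mm massage ball set in a grey plastic cup, one loose piece 72 mm tall. Origin at the centre of its underside.

How it is judged:
By the outcome, as a careful person would: the job done as asked, in the order asked, and still so for the second after the job is handed in, with the robot touching nothing.
It also fails if it takes over 72 s, if anything falls off the work surface, if the arm or the gripper's body presses on something with over 40 N, if the wrist force passes 120 N, or if a joint passes its speed limit or range.

ROBOT

A 7-joint arm with a two-finger parallel gripper is mounted at the origin on the work surface. World frame = base frame: x ahead of the robot, y to its left, z up, the work surface at z = 0. Lengths are in m, angles in rad, forces in N, time in s.
With the tool pointing down it reaches from about 0.35 to 0.9 m from the base axis. Payload 8.1 kg.
Tool frame: the origin (TCP) lies where the fingers leave the gripper's body, on its centre line; the fingertips stand 66 mm ahead of it and the grasp point (between the pads) lies 47 mm ahead of it (arm.tip_reach is the distance from the TCP to the fingertips, in m); z points along the fingers, y is the direction in which the jaws open and shut (so a half turn about z gives the same grasp; the last joint's range is limited). The gripper opens to 92 mm and grips with 3 to 60 N. Pads are 19 mm wide; open, the fingers measure 130 mm over their backs; the gripper's body (75 mm by 190 mm) begins 47 mm behind the grasp point.
Start: joints at [-1.253, 0.434, 0.025, 1.573, -0.012, 1.134, -0.075], TCP at [0.255, 0.57, 0.292] pointing down, gripper open.
Joint ranges: [-2.62, 2.62], [-0.44, 2.09], [-1.27, 1.32], [0.08, 2.57], [-1.32, 4.46], [0.12, 2], [-2.74, 2.74]. Speed limits (rad/s): [2.22, 2.22, 3.01, 3.01, 3.14, 3.14, 3.14].

INTERFACE

Orientations are given as a rotation vector (axis times angle).
In Python, from cell import arm gives the robot as it stands.
- The arm moves only by the tool carry_out, never from a script. Its argument "plan" is a list of rows, each a list of 5 numbers: the shift along the world's x, y, z in cm, then the turn about the world's z in rad, then the finger opening in cm, from 0 to 9.18. In form: [[tx, ty, tz, spin, fingers], ...]. A call has 1 to 20 rows; each row is the pose to reach, as a shift and turn from the pose measured when the call began; what a row does not reach only later rows make up. A row lasts 1/10 s, in which the tool goes at most 50 mm and 8.59 degrees, less where a joint would pass 70% of its speed; a pose out of reach is approached as far as the arm can. A call with a gripper value outside its range is refused whole. The fingers move at their own pace and stop on an object; "squeeze" is the grip in N (left out, the last holds). Time passes only in rows, so rows that repeat a pose let the fingers close. It gives the time, the measured TCP pose, the force and the opening at its end, in the units of the state.
- arm.observe(): the state, without advancing time (a new reading comes with each control period).
- arm.get_image(name): name is "side" or "top"; returns (picture, depth): 480x640x3 uint8, red, green, blue; 480x640 float32, m along the optical axis (not along the pixel's ray), 0 where there is no reading.
- arm.get_calibration(name): a dict with "intrinsics" (3x3 intrinsics, pixels), "D" ([k1, k2, p1, p2, k3] as OpenCV has them; the pictures are not rectified), "rvec" (rotation vector, rad) and "tvec" (3), from world to camera coordinates, as OpenCV has them. Camera axes: x right, y down, z forward; pixel columns grow to the right and rows downward; lengths in m; the calibration is good to about 2 mm. A picture is of the moment at which its call begins. get_calibration takes no time and is no camera call.
- arm.sign_off(): hands the job in, once; it reports no verdict.
The state is a dict: "clock": time; "joints": joint angles; "dq": joint speeds; "joint_efforts": joint torques, N m; "position": TCP position; "ee_rot": TCP orientation; "force": force on the tool from outside, world axes, zero at the start; "ft_torque": the same for the moment, N m; "width": opening from 0.0 (shut) to 1.0 (fully open).
Only numpy, scipy, OpenCV 4.12 (cv2) and the standard library are available. Lean on these libraries where they do the work, as an engineer would, in place of code of your own. Each camera call takes 0.05 s, during which the arm holds its last target. There are 200 camera calls.

## Working session

There is one attempt and no reset: what is moved stays moved. The work goes in short steps, Python scripts to look and compute and a tool call to move; the robot and the scene stay as the last step left them, time stands still between calls to the robot, and variables do not carry over. Pictures are saved under pics/ and viewed, about 8 in all and at most 12, crops included, and the job is handed in when it is done.

Besides the shell and the picture viewer there is one more tool, called after "Request:" in YAML: its name, and indented under it one key for each argument. carry_out: Moves the arm, as the interface text tells. Its arguments: {"type":"object","properties":{"plan":{"type":"array"},"squeeze":{"type":"number"}},"required":["plan"]}

```bash
mkdir -p pics; ls; cat > h.py <<'E'
import numpy as np, cv2
from cell import arm
def snap(n,tag):
    im,d=arm.get_image(n); np.savez(f'pics/{n}_{tag}.npz',im=im,d=d)
    cv2.imwrite(f'pics/{n}_{tag}.png',im[:,:,::-1]); return im,d
def cal(n):
    c=arm.get_calibration(n); R=cv2.Rodrigues(np.array(c['rvec'],float))[0]
    return np.array(c['intrinsics'],float),np.array(c['D'],float),R,np.array(c['tvec'],float).ravel()
def cloud(n,d):
    K,D,R,t=cal(n); h,w=d.shape
    uv=np.stack(np.meshgrid(np.arange(w),np.arange(h)),-1).reshape(-1,1,2).astype(np.float64)
    xy=cv2.undistortPoints(uv,K,D).reshape(h,w,2)
    P=np.concatenate([xy*d[...,None],d[...,None]],-1)
    P=(P-t)@R; P[d==0]=np.nan; return P
def load(n,tag):
    z=np.load(f'pics/{n}_{tag}.npz'); return z['im'],z['d'],cloud(n,z['d'])
E
python3 - <<'E'
from h import *
for n in('side','top'):
    snap(n,'0'); K,D,R,t=cal(n); print(n,-R.T@t,R[2])
print(arm.observe())
E
```

```text
pics
side [-0.01850845 -0.56603356  0.85316194] [ 0.52757206  0.48921892 -0.69450167]
top [0.39533363 0.01433854 1.59971207] [ 0.11870026 -0.0066026  -0.99290818]
{'clock': 0.1, 'joints': array([-1.25259801,  0.43513824,  0.02499722,  1.57399433, -0.01157584,
        1.1339568 , -0.07510959]), 'dq': array([ 0.00058458, -0.00013588, -0.00170798, -0.00182889, -0.00065943,
       -0.00226149,  0.00024014]), 'joint_efforts': array([ 2.87355848e-03, -6.69117236e+01,  9.87964086e-01, -3.15144324e+01,
       -6.05029240e-02,  3.72900465e-02,  7.50931963e-05]), 'position': array([0.25522127, 0.57013374, 0.29153757]), 'ee_rot': array([-6.56233838e-01, -3.07215706e+00,  2.11456647e-03]), 'force': array([ 0.66164372,  0.44977413, -0.84537242]), 'ft_torque': array([-0.0054273 ,  0.02116157, -0.02680512]), 'width': 0.9963829372683607}
```

View pics/top_0.png

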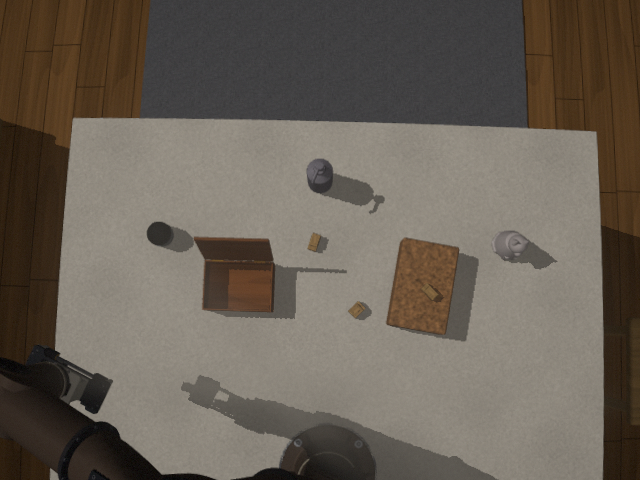

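View pics/side_0.png

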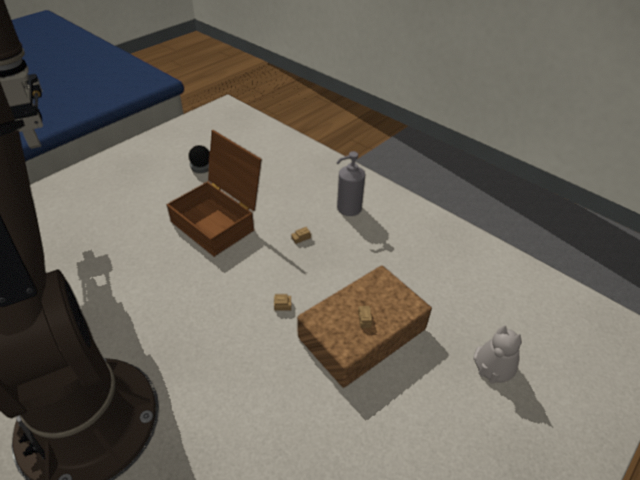

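The top view shows the open box at about (238,287), with its lid hinge along row 262. The chunks are at (314,242), (357,310) and on the block at (429,291). The pump is at (320,176), the ball at (160,234) and the cat at (510,245). Next I'll measure these from the depth.

```bash
python3 - <<'E'
from h import *
im,d,P=load('top','0')
ims,ds,Ps=load('side','0')
def fit(P,c,r,z0,z1,nm):
    u,v=c; Q=P[v-r:v+r,u-r:u+r].reshape(-1,3); Q=Q[(Q[:,2]>z0)&(Q[:,2]<z1)]
    (cx,cy),(w,h),a=cv2.minAreaRect((Q[:,:2]*1000).astype(np.float32))
    B=cv2.boxPoints(((cx,cy),(w,h),a)); e=[B[1]-B[0],B[2]-B[1]]; l=max(e,key=np.linalg.norm)
    print(nm,len(Q),'c',round(cx),round(cy),'size',round(w,1),round(h,1),'long-axis deg',round(np.degrees(np.arctan2(l[1],l[0]))%180,1),'zmax',Q[:,2].max().round(4))
print('table z',[P[v,u,2].round(4) for v,u in((350,350),(200,250),(380,500))])
for PP,n,cs in((P,'top',[(314,242),(357,310),(429,291)]),(Ps,'side',[(301,235),(283,302),(366,317)])):
    for i,c in enumerate(cs):
        b=0.077 if i==2 else 0.003
        fit(PP,c,18,b+.004,b+.04,n+' chunk%d low'%i); fit(PP,c,18,b+.015,b+.04,n+' chunk%d hi'%i)
fit(P,(423,287),60,.065,.085,'block')
fit(P,(320,176),25,.03,.3,'pump');fit(P,(160,234),20,.02,.3,'ball');fit(P,(510,245),25,.02,.3,'cat')
# box rim & lid
B=P[225:325,185:285]; Q=B.reshape(-1,3); 
r=Q[(Q[:,2]>.05)&(Q[:,2]<.064)]; print('rim n',len(r)); 
rect=cv2.minAreaRect((r[:,:2]*1000).astype(np.float32)); print(rect, cv2.boxPoints(rect).round())
l=Q[Q[:,2]>.075]; print('lid',l.min(0),l.max(0))
k=l[l[:,2]>.17]; print('lid top edge',k[:,:2].mean(0),k[:,2].max())
f=Q[(Q[:,2]<.02)&(Q[:,2]>.003)]
print('floor z',np.median(f[:,2]),cv2.minAreaRect((f[:,:2]*1000).astype(np.float32)))
for n,c,I in(('top',(335,275),im),('side',(335,280),ims)):
    u,v=c;cv2.imwrite(f'pics/{n}_crop.png',cv2.resize(I[v-60:v+60,u-70 if n=='side' else u-35:u+ (90 if n=='side' else 125),::-1],None,fx=5,fy=5,interpolation=cv2.INTER_CUBIC))
E
```

```text
table z [np.float64(-0.0003), np.float64(0.0059), np.float64(-0.003)]
top chunk0 low 182 c 612 54 size 89.5 85.7 long-axis deg 1.7 zmax 0.0332
top chunk0 hi 115 c 608 51 size 23.3 45.6 long-axis deg 161.8 zmax 0.0332
top chunk1 low 173 c 430 -65 size 93.1 90.0 long-axis deg 4.8 zmax 0.0338
top chunk1 hi 128 c 431 -66 size 27.8 35.5 long-axis deg 135.7 zmax 0.0338
top chunk2 low 184 c 479 -246 size 83.7 88.8 long-axis deg 95.7 zmax 0.1035
top chunk2 hi 101 c 478 -245 size 37.8 20.2 long-axis deg 46.3 zmax 0.1035
side chunk0 low 203 c 605 50 size 30.3 47.2 long-axis deg 164.5 zmax 0.0287
side chunk0 hi 112 c 604 48 size 23.8 46.5 long-axis deg 167.4 zmax 0.0287
side chunk1 low 264 c 428 -68 size 31.0 36.7 long-axis deg 135.2 zmax 0.0317
side chunk1 hi 190 c 429 -68 size 31.0 36.4 long-axis deg 135.1 zmax 0.0317
side chunk2 low 242 c 474 -248 size 43.2 21.9 long-axis deg 45.7 zmax 0.1016
side chunk2 hi 149 c 471 -251 size 31.6 20.1 long-axis deg 44.3 zmax 0.1016
block 4978 c 494 -236 size 150.2 231.6 long-axis deg 171.0 zmax 0.085
pump 684 c 776 39 size 64.4 67.6 long-axis deg 115.0 zmax 0.1776
ball 448 c 617 462 size 59.2 59.5 long-axis deg 169.2 zmax 0.0821
cat 711 c 610 -463 size 78.5 64.9 long-axis deg 12.2 zmax 0.1316
rim n 485
((485.29754638671875, 244.4913330078125), (180.3392333984375, 133.9084930419922), 89.51178741455078) [[418. 155.]
 [551. 154.]
 [553. 334.]
 [419. 335.]]
lid [0.55122135 0.15398555 0.07500777] [0.59037082 0.33398434 0.20478002]
lid top edge [0.5822446  0.24301803] 0.20478001903531307
floor z 0.005835125477452716 ((517.1409912109375, 263.5408020019531), (267.29669189453125, 270.51409912109375), 1.6309524774551392)
```

View pics/top_crop.png

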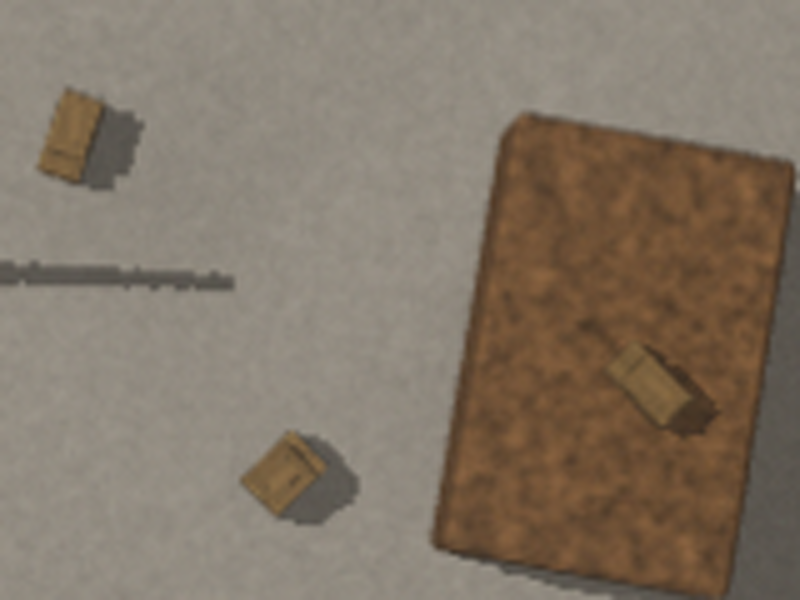

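The crop confirms the long axes: A (70,137) at about 163°, B (285,473) at 135° and C (655,388) at 45°. A gets gripped close to the open lid and B close to the block corner, so I'll offset both grips. B goes first.

Request:
carry_out:
  plan:
    - [9, -31, 2, -0.18, 7.5]
    - [9, -31, 2, -0.18, 7.5]
    - [9, -31, 2, -0.18, 7.5]
    - [9, -31, 2, -0.18, 7.5]
    - [9, -31, 2, -0.18, 7.5]
    - [9, -31, 2, -0.18, 7.5]
    - [18.5, -62.6, 0, -0.365, 7.5]
    - [18.5, -62.6, 0, -0.365, 7.5]
    - [18.5, -62.6, 0, -0.365, 7.5]
    - [18.5, -62.6, 0, -0.365, 7.5]
    - [18.5, -62.6, 0, -0.365, 7.5]
    - [18.5, -62.6, 0, -0.365, 7.5]
    - [18.5, -62.6, 0, -0.365, 7.5]
    - [18.5, -62.6, 0, -0.365, 7.5]
    - [18.5, -62.6, 0, -0.365, 7.5]
    - [18.5, -62.6, 0, -0.365, 7.5]
  squeeze: 20

```text
clock: 1.7
position: [0.4399, -0.0548, 0.2913]
ee_rot: [-1.201, -2.902, 0.002]
force: [0.5, 1.0, 0.2]
width: 0.815
```

Request:
carry_out:
  plan:
    - [0, 0, -5, 0, 7.5]
    - [0, 0, -10, 0, 7.5]
    - [0, 0, -15, 0, 7.5]
    - [0, 0, -18, 0, 7.5]
    - [0, 0, -20, 0, 7.5]
    - [0, 0, -21.3, 0, 7.5]
    - [0, 0, -21.3, 0, 7.5]
    - [0, 0, -21.3, 0, 5]
    - [0, 0, -21.3, 0, 3]
    - [0, 0, -21.3, 0, 2]
    - [0, 0, -21.3, 0, 2]
    - [0, 0, -21.3, 0, 2]
    - [0, 0, -21.3, 0, 2]
    - [0, 0, -20, 0, 2]
    - [0, 0, -17, 0, 2]
    - [0, 0, -12, 0, 2]
    - [0, 0, -7, 0, 2]
    - [0, 0, 0, 0, 2]
    - [0, 0, 0, 0, 2]
    - [0, 0, 0, 0, 2]

```text
clock: 3.7
position: [0.4413, -0.0548, 0.2943]
ee_rot: [1.2, 2.9, 0.004]
force: [-1.3, -0.1, -1.4]
width: 0.297
```

Request:
carry_out:
  plan:
    - [1.4, 10, 0, 0.3, 2]
    - [1.4, 33.5, 0, 0.785, 2]
    - [1.4, 33.5, 0, 0.785, 2]
    - [1.4, 33.5, 0, 0.785, 2]
    - [1.4, 33.5, 0, 0.785, 2]
    - [1.4, 33.5, 0, 0.785, 2]
    - [1.4, 33.5, 0, 0.785, 2]
    - [1.4, 33.5, 0, 0.785, 2]
    - [1.4, 33.5, 0, 0.785, 2]
    - [1.4, 33.5, 0, 0.785, 2]
    - [1.4, 33.5, -5, 0.785, 2]
    - [1.4, 33.5, -10, 0.785, 2]
    - [1.4, 33.5, -14, 0.785, 2]
    - [1.4, 33.5, -17, 0.785, 2]
    - [1.4, 33.5, -19, 0.785, 2]
    - [1.4, 33.5, -20, 0.785, 2]
    - [1.4, 33.5, -20.8, 0.785, 2]
    - [1.4, 33.5, -20.8, 0.785, 2]
    - [1.4, 33.5, -20.8, 0.785, 2]

```text
clock: 5.6
position: [0.4559, 0.2799, 0.087]
ee_rot: [0.001, 3.138, 0.007]
force: [0.2, -0.1, 0.0]
width: 0.299
```

Request:
carry_out:
  plan:
    - [0, 0, 0, 0, 4]
    - [0, 0, 0, 0, 4]
    - [0, 0, 0, 0, 4]
    - [0, 0, 3, 0, 4]
    - [0, 0, 8, 0, 4]
    - [0, 0, 13, 0, 4]
    - [0, 0, 18, 0, 4]
    - [0, 0, 21.3, 0, 5]
    - [0, -8, 21.3, -0.1, 7.5]
    - [0, -16, 21.3, -0.2, 7.5]
    - [7, -24.7, 21.3, -0.297, 7.5]
    - [14.6, -24.7, 21.3, -0.297, 7.5]
    - [14.6, -24.7, 21.3, -0.297, 7.5]
    - [14.6, -24.7, 21.3, -0.297, 7.5]
    - [14.6, -24.7, 21.3, -0.297, 7.5]
    - [14.6, -24.7, 21.3, -0.297, 7.5]
    - [14.6, -24.7, 21.3, -0.297, 7.5]
    - [14.6, -24.7, 21.3, -0.297, 7.5]

```text
clock: 7.4
position: [0.6009, 0.0346, 0.3]
ee_rot: [0.462, 3.104, 0.007]
force: [0.8, 0.0, -0.3]
width: 0.821
```

```bash
python3 - <<'E'
from h import *
im,d=snap('side','1')
cv2.imwrite('pics/side_1c.png',cv2.resize(im[100:330,130:450,::-1],None,fx=2.4,fy=2.4,interpolation=cv2.INTER_CUBIC))
print(arm.observe()['position'],arm.observe()['width'])
E
```

```text
[0.60101246 0.03461614 0.30012479] 0.8183711178944916
```

View pics/side_1c.png

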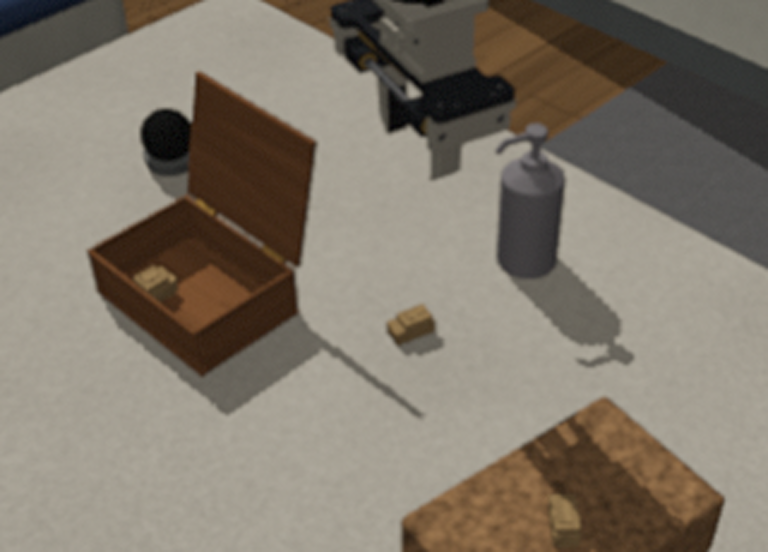

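Chunk B is in the box, at crop (155,278). The gripper hovers over A, at crop (411,324), and the pump and ball haven't moved.

Request:
carry_out:
  plan:
    - [0, 0, -5, 0, 7.5]
    - [0, 0, -10, 0, 7.5]
    - [0, 0, -15, 0, 7.5]
    - [0, 0, -19, 0, 7.5]
    - [0, 0, -21.5, 0, 7.5]
    - [0, 0, -22.8, 0, 7.5]
    - [0, 0, -22.8, 0, 7.5]
    - [0, 0, -22.8, 0, 5]
    - [0, 0, -22.8, 0, 3]
    - [0, 0, -22.8, 0, 1.6]
    - [0, 0, -22.8, 0, 1.6]
    - [0, 0, -22.8, 0, 1.6]
    - [0, 0, -22.8, 0, 1.6]
    - [0, 0, -21.5, 0, 1.6]
    - [0, 0, -18, 0, 1.6]
    - [0, 0, -13, 0, 1.6]
    - [0, 0, -7, 0, 1.6]
    - [0, 0, 0, 0, 1.6]
    - [0, 0, 0, 0, 1.6]
    - [0, 0, 0, 0, 1.6]

```text
clock: 9.45
position: [0.6028, 0.034, 0.3061]
ee_rot: [0.461, 3.095, 0.012]
force: [0.4, 0.1, -0.6]
width: 0.244
```

Request:
carry_out:
  plan:
    - [-5, 0, 0, 0, 1.6]
    - [-10, 2, 0, 0.1, 1.6]
    - [-14.8, 7, 0, 0.2, 1.6]
    - [-14.8, 12, 0, 0.297, 1.6]
    - [-14.8, 17.1, 0, 0.297, 1.6]
    - [-14.8, 17.1, 0, 0.297, 1.6]
    - [-14.8, 17.1, 0, 0.297, 1.6]
    - [-14.8, 17.1, -5, 0.297, 1.6]
    - [-14.8, 17.1, -10, 0.297, 1.6]
    - [-14.8, 17.1, -15, 0.297, 1.6]
    - [-14.8, 17.1, -18, 0.297, 1.6]
    - [-14.8, 17.1, -20, 0.297, 1.6]
    - [-14.8, 17.1, -21.5, 0.297, 1.6]
    - [-14.8, 17.1, -22.2, 0.297, 1.6]
    - [-14.8, 17.1, -22.2, 0.297, 1.6]
    - [-14.8, 17.1, -22.2, 0.297, 1.6]
    - [-14.8, 17.1, -22.2, 0.297, 3.6]
    - [-14.8, 17.1, -22.2, 0.297, 3.6]
    - [-14.8, 17.1, -22.2, 0.297, 3.6]

```text
clock: 11.35
position: [0.4549, 0.205, 0.0843]
ee_rot: [-0.002, 3.13, 0.014]
force: [0.1, -0.5, -0.5]
width: 0.387
```

Request:
carry_out:
  plan:
    - [0, 0, 3, 0, 3.6]
    - [0, 0, 8, 0, 3.6]
    - [0, 0, 13, 0, 3.6]
    - [0, 0, 18, 0, 3.6]
    - [0, 0, 21.6, 0, 5]
    - [0, -8, 21.6, 0.1, 6]
    - [1, -16, 21.6, 0.2, 6]
    - [2.1, -45.2, 21.6, 0.785, 6]
    - [2.1, -45.2, 21.6, 0.785, 6]
    - [2.1, -45.2, 21.6, 0.785, 6]
    - [2.1, -45.2, 21.6, 0.785, 6]
    - [2.1, -45.2, 21.6, 0.785, 6]
    - [2.1, -45.2, 21.6, 0.785, 6]
    - [2.1, -45.2, 21.6, 0.785, 6]
    - [2.1, -45.2, 21.6, 0.785, 6]
    - [2.1, -45.2, 21.6, 0.785, 6]
    - [2.1, -45.2, 21.6, 0.785, 6]

```text
clock: 13.05
position: [0.4756, -0.2484, 0.3002]
ee_rot: [-1.2, 2.896, 0.02]
force: [0.3, 0.1, 0.3]
width: 0.654
```

Request:
carry_out:
  plan:
    - [0, 0, -5, 0, 6]
    - [0, 0, -10, 0, 6]
    - [0, 0, -13, 0, 6]
    - [0, 0, -14.5, 0, 6]
    - [0, 0, -15.3, 0, 6]
    - [0, 0, -15.3, 0, 6]
    - [0, 0, -15.3, 0, 4]
    - [0, 0, -15.3, 0, 2.5]
    - [0, 0, -15.3, 0, 1.4]
    - [0, 0, -15.3, 0, 1.4]
    - [0, 0, -15.3, 0, 1.4]
    - [0, 0, -15.3, 0, 1.4]
    - [0, 0, -14, 0, 1.4]
    - [0, 0, -11, 0, 1.4]
    - [0, 0, -6, 0, 1.4]
    - [0, 0, 0, 0, 1.4]
    - [0, 0, 0, 0, 1.4]
    - [0, 0, 0, 0, 1.4]

```text
clock: 14.85
position: [0.4764, -0.2489, 0.303]
ee_rot: [-1.198, 2.893, 0.014]
force: [0.6, -0.2, -0.5]
width: 0.237
```

Request:
carry_out:
  plan:
    - [0, 15, 0, -0.3, 1.4]
    - [2.2, 49.6, 0, -0.785, 1.4]
    - [2.2, 49.6, 0, -0.785, 1.4]
    - [2.2, 49.6, 0, -0.785, 1.4]
    - [2.2, 49.6, 0, -0.785, 1.4]
    - [2.2, 49.6, 0, -0.785, 1.4]
    - [2.2, 49.6, 0, -0.785, 1.4]
    - [2.2, 49.6, 0, -0.785, 1.4]
    - [2.2, 49.6, 0, -0.785, 1.4]
    - [2.2, 49.6, 0, -0.785, 1.4]
    - [2.2, 49.6, 0, -0.785, 1.4]
    - [2.2, 49.6, 0, -0.785, 1.4]
    - [2.2, 49.6, 0, -0.785, 1.4]

```text
clock: 16.15
position: [0.4976, 0.2471, 0.3012]
ee_rot: [-0.003, 3.132, 0.004]
force: [-0.0, -0.7, 0.4]
width: 0.234
```

Request:
carry_out:
  plan:
    - [0, 0, -5, 0, 1.4]
    - [0, 0, -10, 0, 1.4]
    - [0, 0, -15, 0, 1.4]
    - [0, 0, -18, 0, 1.4]
    - [0, 0, -20, 0, 1.4]
    - [0, 0, -21.2, 0, 1.4]
    - [0, 0, -21.8, 0, 1.4]
    - [0, 0, -21.8, 0, 1.4]
    - [0, 0, -21.8, 0, 3.2]
    - [0, 0, -21.8, 0, 3.2]
    - [0, 0, -21.8, 0, 3.2]
    - [0, 0, -18, 0, 3.2]
    - [0, 0, -13, 0, 3.2]
    - [0, 0, -8, 0, 3.2]
    - [0, 0, -3, 0, 3.2]
    - [0, 0, 2, 0, 3.2]
    - [-10, -5, 4, 0, 0]
    - [-20, -10, 4, 0, 0]
    - [-20, -20, 4, 0, 0]
    - [-20, -20, 4, 0, 0]

```text
clock: 18.15
position: [0.3491, 0.1207, 0.3378]
ee_rot: [-0.006, 3.13, 0.005]
force: [1.1, -1.8, 0.9]
width: 0.048
```

```bash
python3 - <<'E'
from h import *
im,d=snap('top','2')
cv2.imwrite('pics/top_2c.png',cv2.resize(im[150:380,140:460,::-1],None,fx=2.4,fy=2.4,interpolation=cv2.INTER_CUBIC))
o=arm.observe();print(o['position'],o['joints'].round(2),o['width'],o['force'])
_,_,P=load('top','2')
Q=P[215:275,185:285].reshape(-1,3); l=Q[Q[:,2]>.075]
A=np.c_[l[:,2],l[:,1],np.ones(len(l))]; print('x = a z + b y + c',np.linalg.lstsq(A,l[:,0],rcond=None)[0],l.min(0),l.max(0))
E
```

```text
[0.34472021 0.11437623 0.33727355] [-0.26 -0.04 -0.2   2.06 -0.    1.11  1.11] 0.021811655582931657 [-7.10635152 -7.46436746 -1.79105946]
x = a z + b y + c [0.25753059 0.00203025 0.5326187 ] [0.55155357 0.15414675 0.07516121] [0.59057833 0.33377432 0.20502159]
```

View pics/top_2c.png

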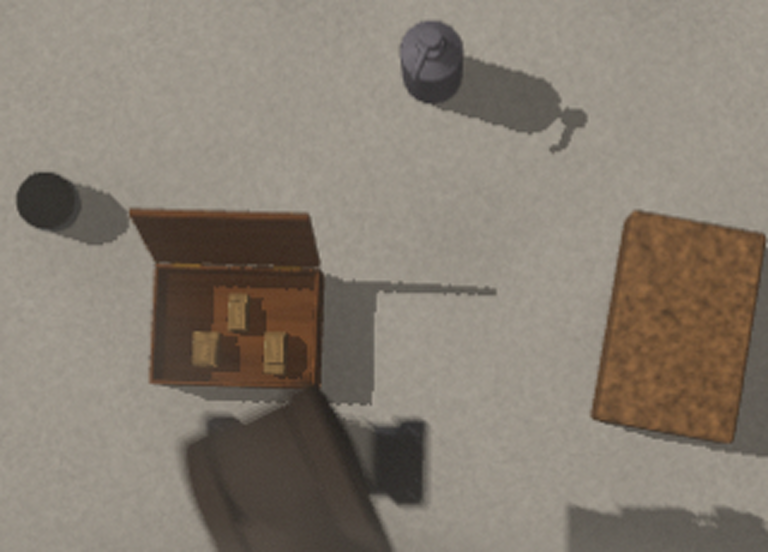

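All three chunks are in the box, seen in the crop at (237,312), (205,350) and (274,352). The lid is still open at about 1.82 rad. Next I'll take the closed fingers over the lid to its far side.

Request:
carry_out:
  plan:
    - [3, 2, 2, 0, 0]
    - [6, 4, 3, 0, 0]
    - [30.5, 13, 3, 0, 0]
    - [30.5, 13, 3, 0, 0]
    - [30.5, 13, 3, 0, 0]
    - [30.5, 13, 3, 0, 0]
    - [30.5, 13, 3, 0, 0]
    - [30.5, 13, 3, 0, 0]
    - [30.5, 13, 3, 0, 0]
    - [30.5, 13, 3, 0, 0]
    - [30.5, 13, 3, 0, 0]
    - [30.5, 13, 0, 0, 0]
    - [30.5, 13, -4, 0, 0]
    - [30.5, 13, -8, 0, 0]
    - [30.5, 13, -11.6, 0, 0]
    - [30.5, 13, -11.6, 0, 0]
    - [30.5, 13, -11.6, 0, 0]

```text
clock: 19.9
position: [0.6495, 0.2443, 0.2228]
ee_rot: [0.001, 3.134, -0.001]
force: [0.3, 0.2, 1.5]
width: 0.005
```

```bash
python3 - <<'E'
from h import *
o=arm.observe();p=o['position'];print(p,o['joints'].round(2),o['force'].round(1))
# TCP targets per lid angle: corner at r=.11 on outer face
for th in np.r_[np.arange(1.5,0,-.1),0]:
    s,c=np.sin(th),np.cos(th); r=.11
    x=.549-r*c+.008*s+.0095; z=.0605+r*s+.008*c+.066
    print(round(th,2),'TCP x %.1f z %.1f cm'%(x*100,z*100))
E
```

```text
[0.64945896 0.24425646 0.2227521 ] [-0.34  0.61 -0.17  1.46  0.11  1.08  1.04] [0.3 0.2 1.5]
1.5 TCP x 55.9 z 23.7 cm
1.4 TCP x 54.8 z 23.6 cm
1.3 TCP x 53.7 z 23.5 cm
1.2 TCP x 52.6 z 23.2 cm
1.1 TCP x 51.6 z 22.8 cm
1.0 TCP x 50.6 z 22.3 cm
0.9 TCP x 49.6 z 21.8 cm
0.8 TCP x 48.8 z 21.1 cm
0.7 TCP x 48.0 z 20.3 cm
0.6 TCP x 47.2 z 19.5 cm
0.5 TCP x 46.6 z 18.6 cm
0.4 TCP x 46.0 z 17.7 cm
0.3 TCP x 45.6 z 16.7 cm
0.2 TCP x 45.2 z 15.6 cm
0.1 TCP x 45.0 z 14.5 cm
0.0 TCP x 44.9 z 13.5 cm
```

Request:
carry_out:
  plan:
    - [-1.5, 0, 0, 0, 0]
    - [-3, 0, 0, 0, 0]
    - [-4, 0, 0, 0, 0]
    - [-4.6, 0, 0, 0, 0]
    - [-5.2, 0, 0.1, 0, 0]
    - [-5.8, 0, 0.2, 0, 0]
    - [-6.4, 0, 0.3, 0, 0]
    - [-7, 0, 0.4, 0, 0]
    - [-7.6, 0, 0.5, 0, 0]
    - [-8.2, 0, 0.6, 0, 0]
    - [-8.8, 0, 0.7, 0, 0]
    - [-9.4, 0, 0.8, 0, 0]
    - [-10, 0, 0.9, 0, 0]
    - [-10.5, 0, 0.9, 0, 0]
    - [-11, 0, 0.9, 0, 0]
    - [-11.5, 0, 0.9, 0, 0]
    - [-12, 0, 0.9, 0, 0]
    - [-12.4, 0, 0.9, 0, 0]

```text
clock: 21.7
position: [0.525, 0.2443, 0.2318]
ee_rot: [0.001, 3.134, -0.001]
force: [0.6, -1.1, -1.4]
width: 0.0
```

```bash
python3 - <<'E'
from h import *
im,d=snap('side','3')
cv2.imwrite('pics/side_3c.png',cv2.resize(im[80:310,100:420,::-1],None,fx=2.4,fy=2.4,interpolation=cv2.INTER_CUBIC))
o=arm.observe();print(o['position'],o['force'])
E
```

```text
[0.52443286 0.24436276 0.23174168] [ 0.00286093 -0.68757197 -1.28906885]
```

View pics/side_3c.png

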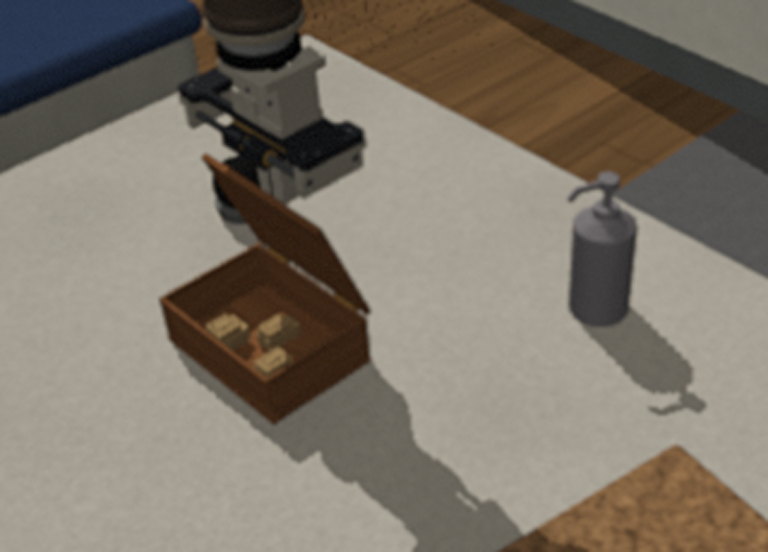

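The lid is past upright and leaning forward, with its free edge at crop (208,158). All three chunks lie inside. I'll keep pushing along the arc.

Request:
carry_out:
  plan:
    - [-0.8, 0, -0.4, 0, 0]
    - [-1.3, 0, -0.6, 0, 0]
    - [-1.8, 0, -0.9, 0, 0]
    - [-2.3, 0, -1.1, 0, 0]
    - [-2.8, 0, -1.4, 0, 0]
    - [-3.2, 0, -1.7, 0, 0]
    - [-3.6, 0, -2.1, 0, 0]
    - [-4, 0, -2.5, 0, 0]
    - [-4.4, 0, -2.9, 0, 0]
    - [-4.8, 0, -3.3, 0, 0]
    - [-5.2, 0, -3.7, 0, 0]
    - [-5.5, 0, -4.1, 0, 0]
    - [-5.8, 0, -4.6, 0, 0]
    - [-6.1, 0, -5, 0, 0]
    - [-6.4, 0, -5.5, 0, 0]
    - [-6.6, 0, -6, 0, 0]
    - [-6.8, 0, -6.5, 0, 0]
    - [-6.8, 0, -6.5, 0, 0]

```text
clock: 23.55
position: [0.4557, 0.2441, 0.1659]
ee_rot: [-0.0, 3.135, -0.002]
force: [-0.5, 0.6, -0.3]
width: 0.005
```

Request:
carry_out:
  plan:
    - [-0.1, 0, -0.2, 0, 0]
    - [-0.2, 0, -0.4, 0, 0]
    - [-0.3, 0, -0.6, 0, 0]
    - [-0.3, 0, -0.8, 0, 0]
    - [-0.4, 0, -1.0, 0, 0]
    - [-0.4, 0, -1.2, 0, 0]
    - [-0.5, 0, -1.4, 0, 0]
    - [-0.5, 0, -1.6, 0, 0]
    - [-0.5, 0, -1.8, 0, 0]
    - [-0.6, 0, -2.0, 0, 0]
    - [-0.6, 0, -2.2, 0, 0]
    - [-0.6, 0, -2.4, 0, 0]
    - [-0.6, 0, -2.6, 0, 0]
    - [-0.6, 0, -2.7, 0, 0]
    - [-0.6, 0, -2.8, 0, 0]
    - [-0.6, 0, -2.9, 0, 0]
    - [-0.6, 0, -3.0, 0, 0]
    - [-0.6, 0, -3.1, 0, 0]
    - [-0.6, 0, -3.1, 0, 0]

```text
clock: 25.45
position: [0.4497, 0.2441, 0.1348]
ee_rot: [-0.0, 3.136, -0.002]
force: [0.5, 1.3, -1.1]
width: 0.004
```

```bash
python3 - <<'E'
from h import *
o=arm.observe();print(o['position'],o['force'],o['joint_efforts'].round(1))
E
```

```text
[0.44972906 0.2441275  0.13480421] [ 0.47977015  1.27088736 -1.13805985] [ -0.  -58.4  -2.1 -21.7   0.    0.   -0. ]
```

Request:
carry_out:
  plan:
    - [0, 0, -0.1, 0, 0]
    - [0, 0, -0.1, 0, 0]
    - [0, 0, -0.2, 0, 0]
    - [0, 0, -0.2, 0, 0]
    - [0, 0, -0.3, 0, 0]
    - [0, 0, -0.3, 0, 0]

```text
clock: 26.05
position: [0.4499, 0.2442, 0.1339]
ee_rot: [-0.0, 3.134, -0.002]
force: [-8.0, -5.3, 29.7]
width: 0.005
```

The lid resists firmly, about 30 N with the tips at the shut height. I'll retreat straight up and check.

Request:
carry_out:
  plan:
    - [0, 0, 1, 0, 0]
    - [0, 0, 4, 0, 0]
    - [0, 0, 9, 0, 0]
    - [0, 0, 14, 0, 0]
    - [-3, -10, 18, 0, 0]
    - [-6, -15, 18, 0, 0]
    - [-8, -25, 18, 0, 0]
    - [-8, -30, 18, 0, 0]
    - [-8, -30, 18, 0, 0]
    - [-8, -30, 18, 0, 0]
    - [-8, -30, 18, 0, 0]
    - [-8, -30, 18, 0, 0]

```text
clock: 27.25
position: [0.3692, -0.0583, 0.3143]
ee_rot: [0.008, 3.133, -0.003]
force: [-0.2, 0.7, -0.5]
width: 0.003
```

```bash
python3 - <<'E'
from h import *
im,d=snap('side','4'); snap('top','4')
cv2.imwrite('pics/side_4v.png',im[:,:,::-1])
o=arm.observe();print(o['clock'],o['position'],o['force'].round(1))
_,_,P=load('top','4');_,_,S=load('side','4')
for n,Q in(('top',P),('side',S)):
    Q=Q.reshape(-1,3);l=Q[(abs(Q[:,0]-.48)<.06)&(abs(Q[:,1]-.2445)<.08)&(Q[:,2]>.03)]
    print(n,len(l),np.linalg.lstsq(np.c_[l[:,:2]-[.48,.2445],np.ones(len(l))],l[:,2],rcond=None)[0],l[:,2].max())
def c(u,v,r,z): 
    Q=P[v-r:v+r,u-r:u+r].reshape(-1,3);Q=Q[(Q[:,2]>z)&(Q[:,2]<.3)];return cv2.minAreaRect((Q[:,:2]*1000).astype(np.float32))[0]
print(c(320,176,25,.03),c(160,234,20,.02),c(510,245,25,.02))
E
```

```text
27.35 [ 0.36993915 -0.05541241  0.31403936] [-0.4  0.2  0.2]
top 2898 [0.00470925 0.00201535 0.06897093] 0.0823555094433337
side 1526 [ 0.00497856 -0.01293513  0.06900252] 0.0755222222828571
(776.5851440429688, 39.15534210205078) (616.77099609375, 462.0727233886719) (611.0958862304688, -467.2884826660156)
```

View pics/side_4v.png

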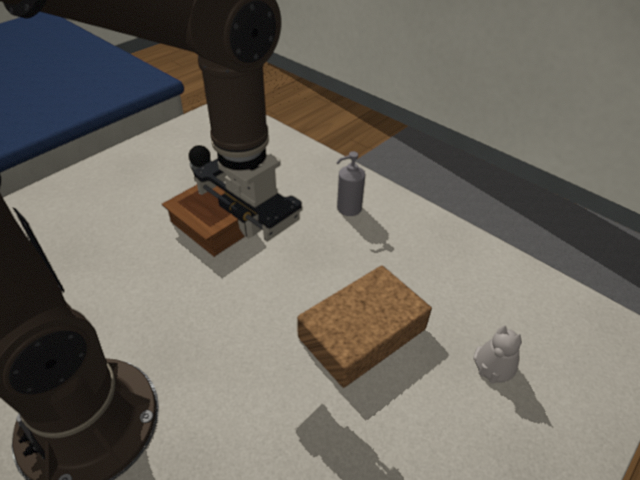

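The lid lies flat on the box: slope about 0.005 rad, top at 0.069 m against 0.0685 m expected. Nothing is left on the block or the bookcase top, and the cat (500,355), pump (350,185) and ball (200,158) are still standing.

```bash
python3 -c "
from cell import arm
print(arm.sign_off())"
```

```text
the job is handed in; nothing more can be done
None
```

All three chunks are in the incense box and its lid is shut. The job was handed in at about 27 s of the 72 s allowed.

I set the chunks down inside the box one at a time, in the order B, A, C. Then I swung the lid over with the closed fingers, slowing to about 0.2 rad/s near the end. I finished with a light press of about 30 N.

**Last checks:**
- **Chunks:** an image taken just before closing showed all three in the box.
- **Lid:** both cameras put the lid's tilt front to back at about 0.005 rad. Its top measured 69.0 mm, against 68.5 mm expected when shut.
- **Other objects:** the pump and ball measured within 1 mm of where they started. The cat's two readings differed by about 4 mm. I take that as depth noise, since the arm never went near it and it looks unmoved in the picture.

No check failed. After backing off, the arm was clear of everything and its force reading was near zero.

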